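# Lock the pressing block into its yoke with the drop pin

### The job

Slide the wooden pressing block by its black knob fully home, so that its steel tongue stands between the two blue ears of the yoke. Then take the long red-handled pin from the rack, pass it down through both ears and the tongue until its collar rests on the upper ear, and let go. Leave the yellow-handled pin in the rack.

Things in the scene. Friction and masses are not known exactly. Their poses are not given: they have to be found in the camera images.
- yoke_hole (a point): Centre of the 32 mm hole in the top face of the blue yoke's upper ear, 75 mm high; fixed to the table. z up; +y is the way the block slides home (the yoke is open on its -y side). Ears: 10 mm plates, 64 x 58 mm, holes in line, 20 mm gap, tops 75 and 45 mm high.
- carriage_knob (a point): Middle of the round upright black knob (30 mm wide, 52 tall), 28 mm above the wooden block's top. The block (84 x 105 mm, top 78 mm high) slides along yoke_hole's y, 2.5 N friction, stays put. Its 12 mm steel tongue has a 32 mm eye. Starts 50-85 mm short of home, a hard stop with the knob 90 mm to yoke_hole's -y side and the eye in line with the ears. Axes as yoke_hole.
- red_pin (a point): Middle of the long pin's red handle (upright, 28 mm wide, 50 tall, z up). Below it a steel collar, 46 wide, 6 thick, underside 31 mm below this point, then the shank, 20 wide, 55 long, last 16 mm tapered to 8. Hangs by its collar in a loose hole of a wooden rack 75 mm high; this point is 106 mm high there and again when seated in the yoke. 0.1-0.2 kg.
- yellow_pin (a point): Middle of the yellow handle of the other pin: same handle and collar, but its shank is only 24 mm long, too short for the yoke. Hangs in the rack's other hole, 100 mm from the red pin; which hole holds which changes.
There are look-alikes about, which are no part of the job. Leave any green or turquoise look-alike of the part that bears red_pin alone.

How it is judged:
By the outcome, as a careful person would: the job done as asked, in the order asked, and still so for the second after the job is handed in, with the robot touching nothing.
It also fails if it takes over 58 s, if anything falls off the work surface, if the arm or the gripper's body presses on something with over 40 N, if the wrist force passes 120 N, or if a joint passes its speed limit or range.

### The arm

A 6-joint arm with a two-finger parallel gripper is mounted at the origin on the work surface. World frame = base frame: x ahead of the robot, y to its left, z up, the work surface at z = 0. Lengths are in m, angles in rad, forces in N, time in s.
With the tool pointing down it reaches from about 0.3 to 1 m from the base axis. Payload 5.1 kg.
Tool frame: the origin (TCP) lies between the finger pads; the fingertips stand 17 mm ahead of it and the grasp point (between the pads) lies 2 mm behind it; z points along the fingers, y is the direction in which the jaws open and shut (so a half turn about z gives the same grasp; the last joint's range is limited). The gripper opens to 95 mm and grips with 3 to 60 N. Pads are 20 mm wide; open, the fingers measure 119 mm over their backs; the gripper's body (75 mm by 180 mm) begins 59 mm behind the grasp point.
Start: joints at [-1.228, 0.124, 1.65, -0, 1.367, -0.083], TCP at [0.268, -0.592, 0.193] pointing down, gripper open.
Joint ranges: [-2.61, 2.61], [-1.02, 2.33], [0.03, 2.71], [-1.35, 4.49], [0.32, 2.68], [-2.91, 2.91]. Speed limits (rad/s): [2.57, 2.57, 3.14, 3.14, 3.14, 3.14].

### API

Orientations are given as a unit quaternion [x, y, z, w].
In Python, from plant import read_state, capture, camera_info, close_job gives the robot as it stands.
- The arm moves only by the tool jog_arm, never from a script. Its argument "targets" is a list of rows, each an object with "travel": the shift along the world's x, y, z in mm, a list of three; "dr": the turn, a rotation vector about the world's x, y, z in degrees, a list of three; "claw": the opening, from 0 (shut) to 1 (fully open). A call has 1 to 20 rows; each row is the pose to reach, as a shift and turn from the pose commanded when the call began; what a row does not reach only later rows make up. A row lasts 1/10 s, in which the tool goes at most 50 mm and 8.59 degrees, less where a joint would pass 70% of its speed; a pose out of reach is approached as far as the arm can. A call with a gripper value outside its range is refused whole. The fingers move at their own pace and stop on an object; "force" is the grip in N (left out, the last holds). Time passes only in rows, so rows that repeat a pose let the fingers close. It gives the time, the measured TCP pose, the force and the opening at its end, in the units of the state.
- read_state(): the state, without advancing time (a new reading comes with each control period).
- capture(name): name is "scene" or "top" or "wrist"; returns (picture, depth): 384x512x3 uint8, blue, green, red; 384x512 float32, m along the optical axis (not along the pixel's ray), 0 where there is no reading.
- camera_info(name): a dict with "intrinsics" (3x3 intrinsics, pixels), "origin" and "orientation" of the camera in the world; the wrist camera has in their place "mount" (4x4, takes a point from camera to tool coordinates, whose origin is the TCP and whose axes are the flange's). Camera axes: x right, y up, looking along -z (the intrinsics and any distortion apply to the point x, -y, -z); pixel columns grow to the right and rows downward; lengths in m; the calibration is good to about 2 mm. A picture is of the moment at which its call begins: read the wrist's pose just before it. camera_info takes no time and is no camera call.
- close_job(): hands the job in, once; it reports no verdict.
The state is a dict: "time_s": time; "joint_positions": joint angles; "joint_velocities": joint speeds; "effort": joint torques, N m; "ee_pos": TCP position; "tool_rot": TCP orientation; "ft_force": force on the tool from outside, world axes, zero at the start; "wrist_torque": the same for the moment, N m; "finger_gap": finger opening in m.
Only numpy, scipy, OpenCV 4.12 (cv2) and the standard library are available. Lean on these libraries where they do the work, as an engineer would, in place of code of your own. Each camera call takes 0.05 s, during which the arm holds its last target.

## Working session

There is one attempt and no reset: what is moved stays moved. The work goes in short steps, Python scripts to look and compute and a tool call to move; the robot and the scene stay as the last step left them, time stands still between calls to the robot, and variables do not carry over. Pictures are saved under pics/ and viewed, and the job is handed in when it is done.

Besides the shell and the picture viewer there is one more tool, called after "Request:" in YAML: its name, and indented under it one key for each argument. jog_arm: Moves the arm, as the interface text tells. Its arguments: {"type":"object","properties":{"targets":{"type":"array"},"force":{"type":"number"}},"required":["targets"]}

```bash
ls; mkdir -p pics; cat > h.py <<'E'
import numpy as np, cv2
from scipy.spatial.transform import Rotation as R
from plant import *
def cam(name,st=None):
    i=camera_info(name); K=np.array(i["intrinsics"])
    if "mount" in i:
        T=np.eye(4);T[:3,:3]=R.from_quat(st["tool_rot"]).as_matrix();T[:3,3]=st["ee_pos"]
        T=T@np.array(i["mount"])
    else:
        T=np.eye(4);o=np.array(i["orientation"])
        T[:3,:3]=o if o.shape==(3,3) else R.from_quat(o).as_matrix();T[:3,3]=i["origin"]
    return K,T
def cloud(d,K,T):
    h,w=d.shape;u,v=np.meshgrid(np.arange(w),np.arange(h))
    x=(u-K[0,2])/K[0,0]*d;y=(v-K[1,2])/K[1,1]*d
    return np.stack([x,-y,-d],-1)@T[:3,:3].T+T[:3,3]
E
python3 - <<'E'
from h import *
for n in("scene","top"):
    print(camera_info(n))
    p,d=capture(n);cv2.imwrite(f"pics/{n}0.png",p);np.savez(f"{n}0.npz",p=p,d=d)
print(camera_info("wrist"));print(read_state())
E
```

```text
pics
{'intrinsics': array([[488.32172445,   0.        , 251.63552982],
       [  0.        , 488.32172445, 189.62776166],
       [  0.        ,   0.        ,   1.        ]]), 'origin': array([ 1.09210839, -0.70347061,  0.73743775]), 'orientation': array([0.44261727, 0.15721797, 0.28176531, 0.83664854])}
{'intrinsics': array([[461.81322906,   0.        , 255.00099609],
       [  0.        , 461.81322906, 184.38391083],
       [  0.        ,   0.        ,   1.        ]]), 'origin': array([ 0.44545795, -0.0186878 ,  1.28541973]), 'orientation': array([-0.02778651,  0.01850419,  0.71412672, -0.69921995])}
{'intrinsics': array([[312.09598075,   0.        , 260.511756  ],
       [  0.        , 312.09598075, 195.41751899],
       [  0.        ,   0.        ,   1.        ]]), 'mount': array([[ 1.50004473e-04,  9.55152206e-01,  2.96115248e-01,
         8.39572336e-02],
       [ 9.99999524e-01,  1.42323720e-04, -9.65655158e-04,
         3.40807921e-04],
       [-9.64491879e-04,  2.96115252e-01, -9.55151730e-01,
        -1.92111226e-01],
       [ 0.00000000e+00,  0.00000000e+00,  0.00000000e+00,
         1.00000000e+00]])}
{'time_s': 0.1, 'joint_positions': array([-1.22756238e+00,  1.24395419e-01,  1.65152061e+00, -1.43816274e-05,
        1.36746915e+00, -8.25717782e-02]), 'joint_velocities': array([-0.00035972, -0.00203118, -0.00446424, -0.00071901, -0.00178054,
       -0.0012106 ]), 'effort': array([ 1.78920359e-04, -4.18879974e+01, -3.61095965e+01,  7.77045731e-02,
        4.61683155e-02, -6.23186179e-05]), 'ee_pos': array([ 0.26826765, -0.59139421,  0.19194871]), 'tool_rot': array([ 9.77420964e-01,  2.11299446e-01, -1.23462473e-04, -8.87748887e-04]), 'ft_force': array([-0.01996296,  0.43462063, -0.11071237]), 'wrist_torque': array([-0.05509962, -0.0225566 ,  0.01947493]), 'finger_gap': 0.09496211020088534}
```

View pics/scene0.png

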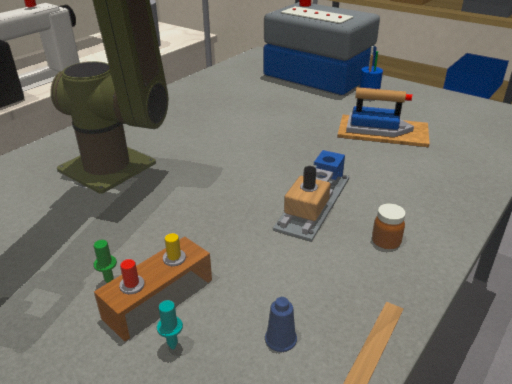

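View pics/top0.png

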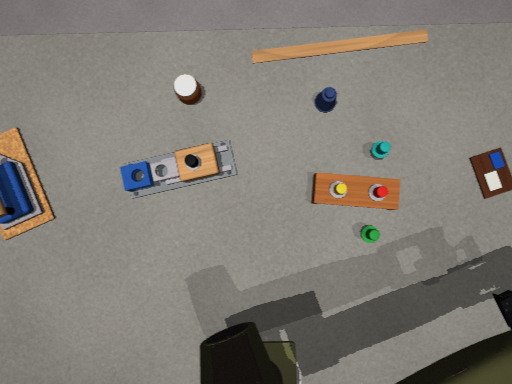

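The scene view shows the red pin at (130,275) and the yellow at (173,248) in the rack, with green and turquoise look-alikes beside it. The block's knob is at (310,180) and the blue yoke at (328,165). In the top view the knob is at (193,161), the yoke hole at (139,176), red at (381,191) and yellow at (341,189).

```bash
python3 - <<'E'
from h import *
P={}
for n in("top","scene"):
    f=np.load(n+"0.npz");p,d=f['p'],f['d'];K,T=cam(n);W=cloud(d,K,T);P[n]=(p,W)
    hsv=cv2.cvtColor(p,cv2.COLOR_BGR2HSV)
    H,S,V=[hsv[...,i].astype(int) for i in range(3)]
    x,y,z=W[...,0],W[...,1],W[...,2]
    roi=(d>0)
    def rep(nm,m):
        m=m&roi; q=W[m]
        if len(q)==0: print(n,nm,0);return
        print(n,nm,len(q),'med',np.median(q,0).round(4),'mid',((np.percentile(q,3,0)+np.percentile(q,97,0))/2).round(4),'rng',np.ptp(q,axis=0).round(3))
    u,v=np.meshgrid(np.arange(512),np.arange(384))
    if n=="top":
        b=(u>165)&(u<240)&(v>130)&(v<200); pr=(u>310)&(u<405)&(v>165)&(v<215); yk=(u>115)&(u<155)&(v>150)&(v<200)
    else:
        b=(u>270)&(u<350)&(v>150)&(v<235); pr=(u>95)&(u<220)&(v>225)&(v<325); yk=(u>310)&(u<350)&(v>145)&(v<190)
    rep('knobtop',b&(z>.125)); rep('knob',b&(z>.09))
    red=((H<6)|(H>174))&(S>190)&pr; yel=(H>20)&(H<32)&(S>150)&pr
    rep('redtop',red&(z>.126)); rep('red',red); rep('yeltop',yel&(z>.126)); rep('yel',yel)
    m=yk&(z>.07)&(z<.08)&(H>95)&(H<125)&(S>120)
    rep('yoketop',m)
    q=W[m][:,:2].astype(np.float32); r=cv2.minAreaRect(q*1000); print('rect',r, cv2.boxPoints(r).round(1).tolist())
    m=b&(z>.072)&(z<.083)
    rep('block',m); r=cv2.minAreaRect(W[m][:,:2].astype(np.float32)*1000); print(r)
    rm=pr&(z>.07)&(z<.078); r=cv2.minAreaRect(W[rm][:,:2].astype(np.float32)*1000); print('rack',r)
p=P['top'][0];cv2.imwrite('pics/topc.png',np.hstack([cv2.resize(p[125:215,110:245],None,fx=3,fy=3,interpolation=2),cv2.resize(p[160:250,300:420],None,fx=3,fy=3,interpolation=2)]))
E
```

```text
top knobtop 104 med [0.5866 0.1578 0.1293] mid [0.5865 0.1583 0.1298] rng [0.026 0.028 0.01 ]
top knob 135 med [0.5854 0.1556 0.1285] mid [0.5858 0.1573 0.113 ] rng [0.028 0.029 0.045]
top redtop 88 med [ 0.4979 -0.3209  0.1301] mid [ 0.4975 -0.3208  0.1305] rng [0.025 0.025 0.009]
top red 118 med [ 0.4977 -0.3165  0.1295] mid [ 0.4971 -0.3202  0.1145] rng [0.025 0.025 0.043]
top yeltop 86 med [ 0.5076 -0.2195  0.1309] mid [ 0.5071 -0.2199  0.1306] rng [0.026 0.023 0.009]
top yel 112 med [ 0.5074 -0.2166  0.1296] mid [ 0.5067 -0.2188  0.1137] rng [0.026 0.025 0.049]
top yoketop 521 med [0.5544 0.3159 0.0748] mid [0.5553 0.3117 0.0747] rng [0.074 0.082 0.01 ]
rect ((555.2633666992188, 312.0433349609375), (64.85369873046875, 71.52693176269531), 11.429813385009766) [[516.4000244140625, 340.70001220703125], [530.5999755859375, 270.6000061035156], [594.0999755859375, 283.3999938964844], [580.0, 353.5]]
top block 1051 med [0.5867 0.1445 0.0774] mid [0.5881 0.1498 0.0774] rng [0.097 0.114 0.011]
((588.7972412109375, 150.26089477539062), (83.9378890991211, 104.91365051269531), 11.92219543457
[... 647 characters left out ...]
[ 0.5132 -0.2229  0.1099] rng [0.028 0.027 0.05 ]
scene yoketop 313 med [0.5618 0.3104 0.0754] mid [0.561  0.3098 0.0744] rng [0.072 0.079 0.009]
rect ((559.4721069335938, 310.95367431640625), (63.9132194519043, 74.31124877929688), 11.281768798828125) [[520.9000244140625, 341.1000061035156], [535.4000244140625, 268.29998779296875], [598.0999755859375, 280.79998779296875], [583.5, 353.6000061035156]]
scene block 1045 med [0.5879 0.1535 0.0776] mid [0.5849 0.2186 0.0772] rng [0.121 0.26  0.011]
((577.6739501953125, 222.2354736328125), (83.36175537109375, 256.57769775390625), 11.926249504089355)
rack ((489.32568359375, -278.9921875), (213.61349487304688, 234.05043029785156), 22.981929779052734)
```

View pics/topc.png

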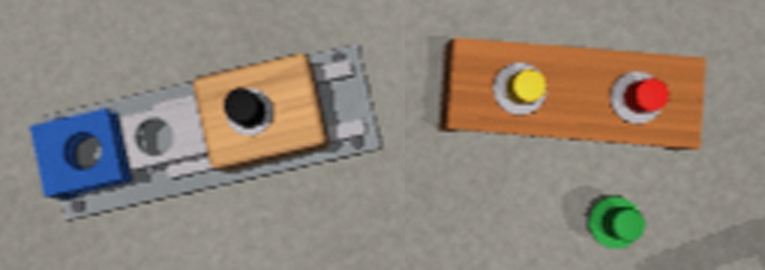

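```bash
cat >> h.py <<'E'
def look(name,tag):
    st=read_state();p,d=capture(name);cv2.imwrite(f"pics/{tag}.png",p)
    K,T=cam(name,st);W=cloud(d,K,T);np.savez(tag+".npz",p=p,d=d,W=W,K=K,T=T)
    hsv=cv2.cvtColor(p,cv2.COLOR_BGR2HSV);H,S,V=[hsv[...,i].astype(int) for i in range(3)]
    print('t',st['time_s'],'ee',st['ee_pos'].round(4),'F',st['ft_force'].round(1),'gap',round(st['finger_gap'],4))
    return p,d,W,H,S,V,K,T,st
def circ(q):
    c,r=cv2.minEnclosingCircle((q[:,:2]*1000).astype(np.float32));return np.round(c,1),round(r,1)
E
```

Request:
jog_arm:
  targets:
    - {"travel": [302,790,68],"dr": [0,0,-12.7],"claw": 1}
    - {"travel": [302,790,68],"dr": [0,0,-12.7],"claw": 1}
    - {"travel": [302,790,68],"dr": [0,0,-12.7],"claw": 1}
    - {"travel": [302,790,68],"dr": [0,0,-12.7],"claw": 1}
    - {"travel": [302,790,68],"dr": [0,0,-12.7],"claw": 1}
    - {"travel": [302,790,68],"dr": [0,0,-12.7],"claw": 1}
    - {"travel": [302,790,68],"dr": [0,0,-12.7],"claw": 1}
    - {"travel": [302,790,68],"dr": [0,0,-12.7],"claw": 1}
    - {"travel": [302,790,68],"dr": [0,0,-12.7],"claw": 1}
    - {"travel": [302,790,68],"dr": [0,0,-12.7],"claw": 1}
    - {"travel": [302,790,68],"dr": [0,0,-12.7],"claw": 1}
    - {"travel": [302,790,68],"dr": [0,0,-12.7],"claw": 1}
    - {"travel": [302,790,68],"dr": [0,0,-12.7],"claw": 1}
    - {"travel": [302,790,68],"dr": [0,0,-12.7],"claw": 1}
    - {"travel": [302,790,68],"dr": [0,0,-12.7],"claw": 1}
    - {"travel": [302,790,68],"dr": [0,0,-12.7],"claw": 1}
    - {"travel": [302,790,68],"dr": [0,0,-12.7],"claw": 1}
    - {"travel": [302,790,68],"dr": [0,0,-12.7],"claw": 1}
    - {"travel": [302,790,68],"dr": [0,0,-12.7],"claw": 1}
    - {"travel": [302,790,68],"dr": [0,0,-12.7],"claw": 1}

```text
time_s: 2.1
ee_pos: [0.57, 0.1973, 0.2605]
tool_rot: [0.995, 0.102, -0.001, 0.0]
ft_force: [-0.2, -0.3, 0.5]
finger_gap: 0.0951
```

```bash
python3 - <<'E'
from h import *
p,d,W,H,S,V,K,T,st=look("wrist","w1")
print(R.from_quat(st['tool_rot']).as_matrix().round(3))
z=W[...,2];x=W[...,0];y=W[...,1]
near=(abs(x-.59)<.06)&(abs(y-.155)<.07)&(d>0)
m=near&(z>.127)&(z<.14);print('knob',m.sum(),circ(W[m]),W[m].mean(0),np.median(z[m]))
m=(z>.068)&(z<.08)&(H>95)&(H<125)&(S>120)&(y>.24)
print('yoke',m.sum(),np.median(W[m],0),cv2.minAreaRect((W[m][:,:2]*1000).astype(np.float32)))
m=near&(z>.07)&(z<.083);print('block',cv2.minAreaRect((W[m][:,:2]*1000).astype(np.float32)))
E
```

```text
t 2.1 ee [0.57   0.1973 0.2605] F [-0.2 -0.3  0.5] gap 0.0951
[[ 0.979  0.202 -0.001]
 [ 0.202 -0.979 -0.001]
 [-0.001  0.    -1.   ]]
knob 587 (array([589.9, 158.2]), 14.8) [0.59031994 0.15833805 0.13021358] 0.13028728475644125
yoke 2511 [0.55952395 0.31640203 0.07525738] ((558.4446411132812, 312.0093994140625), (63.181087493896484, 70.52053833007812), 11.6951904296875)
block ((592.1533203125, 150.5817413330078), (81.59175872802734, 105.10195922851562), 11.628056526184082)
```

View pics/w1.png

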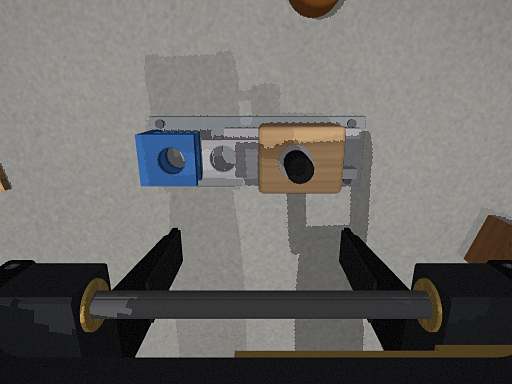

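The wrist view shows the knob at (298,165), the tongue eye at (224,158) and the yoke hole at (175,158). Next I fit the hole, then move down over the knob.

```bash
cat >> h.py <<'E'
def ray(pts,K,T,z):
    pts=np.asarray(pts,float);c=np.stack([(pts[:,0]-K[0,2])/K[0,0],-(pts[:,1]-K[1,2])/K[1,1],-np.ones(len(pts))],-1)@T[:3,:3].T
    return T[:3,3]+c*((z-T[2,3])/c[:,2])[:,None]
def hole(W,H,S,K,T,box,tag=None):
    """top-face mask -> its inner contour, on plane z=.075"""
    u0,u1,v0,v1=box
    z=W[...,2];m=((z>.071)&(z<.079)&(H>95)&(H<130)&(S>90)).astype(np.uint8)
    b=np.zeros_like(m);b[v0:v1,u0:u1]=m[v0:v1,u0:u1]
    cs,h=cv2.findContours(b,cv2.RETR_CCOMP,cv2.CHAIN_APPROX_NONE)
    for c,hh in zip(cs,h[0]):
        if hh[3]>=0 and len(c)>20:
            q=ray(c[:,0,:],K,T,.075);e=cv2.fitEllipse((q[:,:2]*1000).astype(np.float32));print('hole ell',np.round(e[0],1),np.round(e[1],1),'enc',circ(q))
E
python3 - <<'E'
from h import *
f=np.load('w1.npz');hsv=cv2.cvtColor(f['p'],cv2.COLOR_BGR2HSV);H,S=[hsv[...,i].astype(int) for i in(0,1)]
hole(f['W'],H,S,f['K'],f['T'],(120,215,120,195))
f=np.load('top0.npz');hsv=cv2.cvtColor(f['p'],cv2.COLOR_BGR2HSV);H,S=[hsv[...,i].astype(int) for i in(0,1)]
K,T=cam('top');hole(cloud(f['d'],K,T),H,S,K,T,(110,160,150,200))
E
```

```text
hole ell [559.7 305.5] [32.8 33.5] enc (array([559.7, 305.5]), 17.2)
hole ell [556.9 305.3] [34.5 36.1] enc (array([557.4, 304.5]), 19.6)
```

Request:
jog_arm:
  targets:
    - {"travel": [20,-39,-30],"dr": [0,0,0],"claw": 1}
    - {"travel": [20,-39,-70],"dr": [0,0,0],"claw": 1}
    - {"travel": [20,-39,-110],"dr": [0,0,0],"claw": 1}
    - {"travel": [20,-39,-130],"dr": [0,0,0],"claw": 1}
    - {"travel": [20,-39,-145],"dr": [0,0,0],"claw": 1}
    - {"travel": [20,-39,-152],"dr": [0,0,0],"claw": 1}
    - {"travel": [20,-39,-152],"dr": [0,0,0],"claw": 1}

```text
time_s: 2.85
ee_pos: [0.5903, 0.1585, 0.1089]
tool_rot: [0.995, 0.102, -0.0, 0.0]
ft_force: [0.4, 0.3, -0.1]
finger_gap: 0.0949
```

Request:
jog_arm:
  targets:
    - {"travel": [0,0,0],"dr": [0,0,0],"claw": 0}
    - {"travel": [0,0,0],"dr": [0,0,0],"claw": 0}
    - {"travel": [0,0,0],"dr": [0,0,0],"claw": 0}
    - {"travel": [0,0,0],"dr": [0,0,0],"claw": 0}
    - {"travel": [0,0,0],"dr": [0,0,0],"claw": 0}
    - {"travel": [0,0,0],"dr": [0,0,0],"claw": 0}
    - {"travel": [0,0,0],"dr": [0,0,0],"claw": 0}
  force: 30

```text
time_s: 3.55
ee_pos: [0.5905, 0.1591, 0.1091]
tool_rot: [0.995, 0.102, 0.0, -0.0]
ft_force: [-0.5, 0.6, 1.0]
finger_gap: 0.0444
```

Request:
jog_arm:
  targets:
    - {"travel": [0,0,0],"dr": [0,0,0],"claw": 0}
    - {"travel": [0,0,0],"dr": [0,0,0],"claw": 0}
    - {"travel": [0,0,0],"dr": [0,0,0],"claw": 0}
    - {"travel": [0,0,0],"dr": [0,0,0],"claw": 0}

```text
time_s: 3.95
ee_pos: [0.5904, 0.159, 0.109]
tool_rot: [0.995, 0.102, -0.0, -0.0]
ft_force: [-0.4, -0.0, 0.3]
finger_gap: 0.0124
```

```bash
python3 - <<'E'
from h import *
p,*_=look("wrist","w2")
p2,*_=look("scene","s2")
cv2.imwrite("pics/w2s2.png",np.hstack([cv2.resize(p,(400,300)),cv2.resize(p2[110:250,230:400],(400,300))]))
E
```

```text
t 3.95 ee [0.5904 0.159  0.109 ] F [-0.4 -0.   0.3] gap 0.0124
t 4.0 ee [0.5904 0.159  0.109 ] F [-0.7  0.6 -0.5] gap 0.0084
```

View pics/w2s2.png

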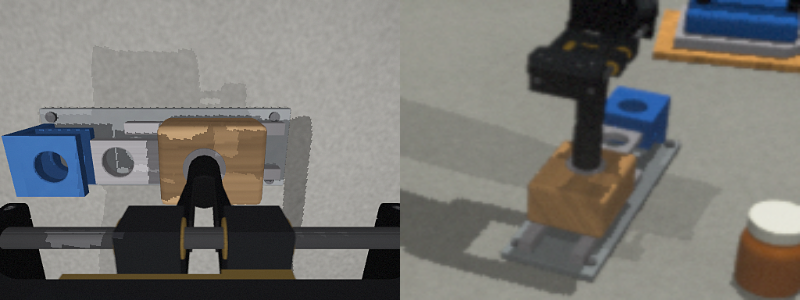

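```bash
python3 - <<'E'
from h import *
f=np.load('w2.npz');p=f['p'];W=f['W']
g=cv2.convertScaleAbs(p[140:330,150:380],alpha=2.2,beta=25);cv2.imwrite("pics/w2z.png",cv2.resize(g,None,fx=3.3,fy=3,interpolation=2))
for u in (255,262,270):
    for v in range(180,300,8): print(u,v,W[v,u].round(3),f['d'][v,u].round(3))
f=np.load('s2.npz');g=cv2.convertScaleAbs(f['p'][100:200,270:370],alpha=2,beta=20);cv2.imwrite("pics/s2z.png",cv2.resize(g,None,fx=6,fy=6,interpolation=2))
E
```

```text
255 180 [0.616 0.168 0.078] 0.23
255 188 [0.61  0.167 0.078] 0.232
255 196 [0.605 0.166 0.081] 0.231
255 204 [0.602 0.165 0.092] 0.221
255 212 [0.603 0.165 0.109] 0.205
255 220 [0.603 0.164 0.123] 0.191
255 228 [0.601 0.164 0.131] 0.184
255 236 [0.595 0.163 0.13 ] 0.187
255 244 [0.59  0.162 0.13 ] 0.188
255 252 [0.585 0.161 0.13 ] 0.19
255 260 [0.58 0.16 0.13] 0.191
255 268 [0.499 0.146 0.   ] 0.339
255 276 [0.49  0.144 0.001] 0.342
255 284 [ 0.479  0.142 -0.001] 0.346
255 292 [0.62  0.166 0.222] 0.091
262 180 [0.617 0.163 0.078] 0.23
262 188 [0.611 0.162 0.079] 0.231
262 196 [0.606 0.16  0.08 ] 0.232
262 204 [0.604 0.16  0.095] 0.218
262 212 [0.604 0.16  0.11 ] 0.203
262 220 [0.604 0.16  0.125] 0.189
262 228 [0.602 0.16  0.131] 0.184
262 236 [0.596 0.159 0.13 ] 0.186
262 244 [0.591 0.158 0.13 ] 0.188
262 252 [0.586 0.157 0.13 ] 0.19
262 260 [0.58  0.155 0.13 ] 0.191
262 268 [0.501 0.138 0.   ] 0.34
262 276 [0.491 0.136 0.   ] 0.342
262 284 [0.482 0.134 0.001] 0.344
262 292 [0.62  0.164 0.222] 0.092
270 180 [0.618 0.157 0.078] 0.23
270 188 [0.612 0.156 0.078] 0.232
270 196 [0.607 0.155 0.08 ] 0.232
270 204 [0.604 0.154 0.091] 0.222
270 212 [0.605 0.155 0.109] 0.205
270 220 [0.604 0.155 0.122] 0.192
270 228 [0.602 0.155 0.13 ] 0.185
270 236 [0.597 0.154 0.13 ] 0.187
270 244 [0.592 0.153 0.131] 0.187
270 252 [0.588 0.152 0.131] 0.188
270 260 [0.581 0.151 0.129] 0.192
270 268 [ 0.502  0.13  -0.   ] 0.34
270 276 [0.493 0.128 0.001] 0.342
270 284 [0.484 0.126 0.001] 0.345
270 292 [0.62  0.162 0.222] 0.091
```

View pics/w2z.png

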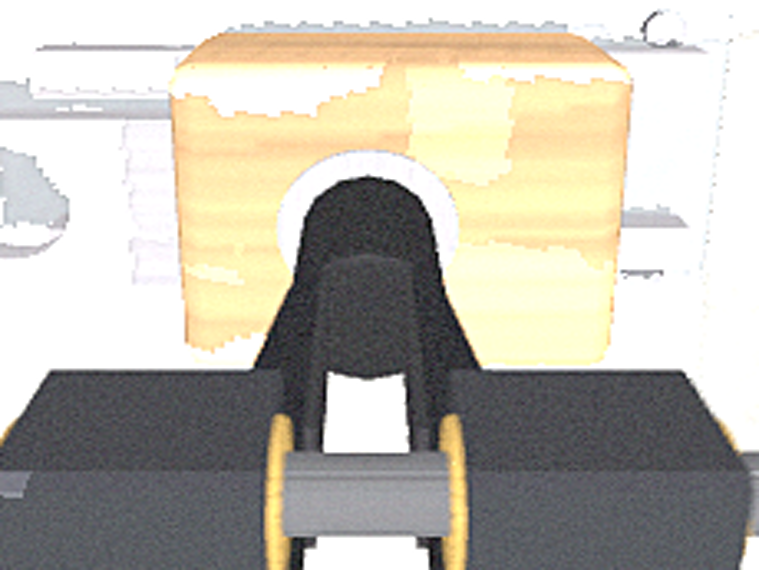

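View pics/s2z.png

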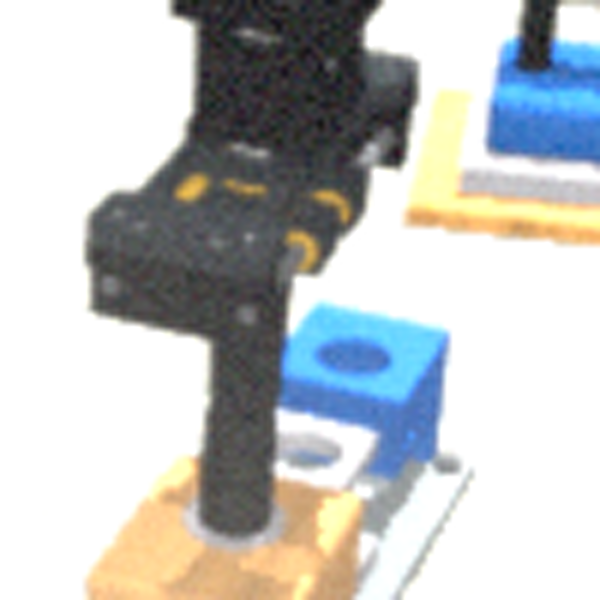

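Request:
jog_arm:
  targets:
    - {"travel": [0,0,0],"dr": [0,0,0],"claw": 0}
    - {"travel": [0,0,0],"dr": [0,0,0],"claw": 0}

```text
time_s: 4.25
ee_pos: [0.5904, 0.159, 0.1091]
tool_rot: [0.995, 0.102, -0.0, -0.0]
ft_force: [-0.0, -0.1, -0.0]
finger_gap: 0.0004
```

```bash
python3 - <<'E'
from h import *
p,d,W,*_=look("wrist","w3")
z=W[...,2]
g=cv2.convertScaleAbs(p[140:330,150:380],alpha=2.2,beta=25);cv2.imwrite("pics/w3z.png",cv2.resize(g,None,fx=3.3,fy=3,interpolation=2))
k=(z>.127)&(z<.134)&(d>.1);print(W[k].min(0),W[k].max(0))
for v in (235,255,262,270,285,300,320):
  print(v,[(u,*W[v,u].round(3)) for u in range(225,305,6)])
E
```

```text
t 4.25 ee [0.5904 0.159  0.1091] F [-0.  -0.1 -0. ] gap 0.0004
[0.58109114 0.14365294 0.12700652] [0.60460672 0.17254254 0.1339926 ]
235 [(225, np.float64(0.568), np.float64(0.182), np.float64(0.079)), (231, np.float64(0.569), np.float64(0.177), np.float64(0.079)), (237, np.float64(0.57), np.float64(0.173), np.float64(0.079)), (243, np.float64(0.595), np.float64(0.17), np.float64(0.13)), (249, np.float64(0.596), np.float64(0.167), np.float64(0.131)), (255, np.float64(0.601), np.float64(0.164), np.float64(0.141)), (261, np.float64(0.6), np.float64(0.16), np.float64(0.138)), (267, np.float64(0.603), np.float64(0.157), np.float64(0.141)), (273, np.float64(0.599), np.float64(0.153), np.float64(0.131)), (279, np.float64(0.598), np.float64(0.149), np.float64(0.129)), (285, np.float64(0.578), np.float64(0.136), np.float64(0.079)), (291, np.float64(0.579), np.float64(0.132), np.float64(0.079)), (297, np.float64(0.58), np.float64(0.127), np.float64(0.079)), (303, np.float64(0.58), np.float64(0.122), np.float64(0.078))]
255 [(225, np.float64(0.551), np.float64(0.179), np.float64(0.078)), (231,
[... 4601 characters left out ...]
), (243, np.float64(0.617), np.float64(0.169), np.float64(0.232)), (249, np.float64(0.618), np.float64(0.167), np.float64(0.233)), (255, np.float64(0.617), np.float64(0.166), np.float64(0.231)), (261, np.float64(0.581), np.float64(0.156), np.float64(0.185)), (267, np.float64(0.619), np.float64(0.163), np.float64(0.232)), (273, np.float64(0.62), np.float64(0.161), np.float64(0.233)), (279, np.float64(0.62), np.float64(0.16), np.float64(0.233)), (285, np.float64(0.62), np.float64(0.158), np.float64(0.232)), (291, np.float64(0.621), np.float64(0.157), np.float64(0.233)), (297, np.float64(0.62), np.float64(0.155), np.float64(0.232)), (303, np.float64(0.62), np.float64(0.153), np.float64(0.232))]
```

View pics/w3z.png

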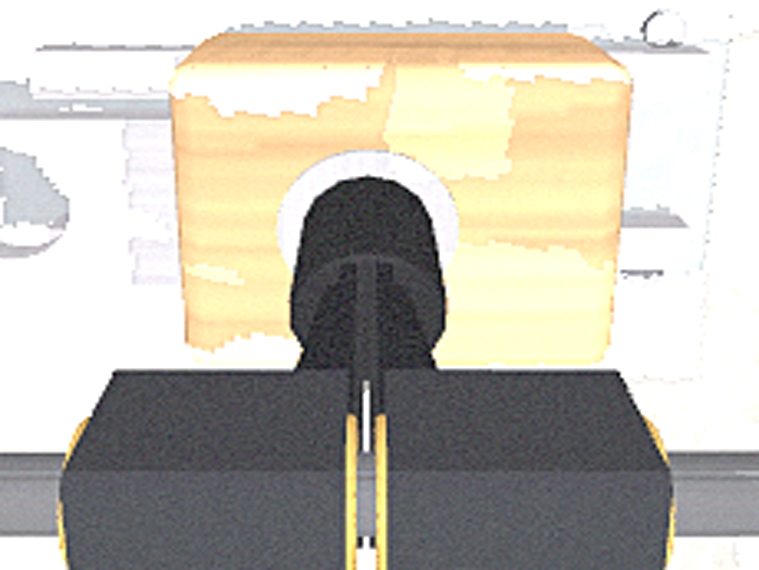

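```bash
python3 - <<'E'
from h import *
f=np.load('w3.npz');W=f['W']
for v in range(218,244,2): print(v,W[v,261].round(4),W[v,266].round(4))
f=np.load('w1.npz');W=f['W'];T=f['T']
st_ee=np.array([.57,.1973,.2605])
d=f['d']
m=(d>0)&(d<.3);z=W[...,2]
for v in range(222,262,3):
    print(v,[(u,W[v,u].round(3).tolist()) for u in range(165,186,4)])
print('min z of finger', np.percentile(z[m],[0,.1,1]), st_ee[2]-z[m].min())
E
```

```text
218 [0.6045 0.1611 0.1224] [0.6045 0.1579 0.1209]
220 [0.6041 0.161  0.1247] [0.6041 0.1579 0.1232]
222 [0.604  0.161  0.1278] [0.6046 0.158  0.1276]
224 [0.603  0.1608 0.1284] [0.6036 0.1579 0.1284]
226 [0.6026 0.1607 0.1304] [0.6029 0.1577 0.1298]
228 [0.6016 0.1605 0.1311] [0.6022 0.1576 0.1311]
230 [0.6007 0.1603 0.132 ] [0.6023 0.1577 0.1342]
232 [0.6006 0.1603 0.1346] [0.6025 0.1578 0.1377]
234 [0.6008 0.1603 0.1378] [0.6023 0.1578 0.1399]
236 [0.6006 0.1603 0.1402] [0.6021 0.1578 0.1422]
238 [0.6005 0.1603 0.1425] [0.6031 0.1581 0.147 ]
240 [0.6    0.1602 0.1441] [0.6022 0.1579 0.1476]
242 [0.6004 0.1603 0.1473] [0.6022 0.1579 0.15  ]
222 [(165, [0.442, 0.322, -0.001]), (169, [0.444, 0.316, 0.001]), (173, [0.445, 0.31, 0.001]), (177, [0.446, 0.304, 0.001]), (181, [0.448, 0.298, 0.0]), (185, [0.45, 0.291, 0.002])]
225 [(165, [0.438, 0.321, 0.001]), (169, [0.438, 0.316, -0.001]), (173, [0.44, 0.309, 0.0]), (177, [0.441, 0.303, 0.0]), (181, [0.443, 0.297, 0.001]), (185, [0.444, 0.291, 0.0])]
228 [(165, [0.433, 0.321, 0.001]), (169, [0.434, 0.315, 0.0]), (173, [0.571, 0.25, 0.282]
[... 1467 characters left out ...]
.562, 0.243, 0.293]), (181, [0.557, 0.243, 0.284]), (185, [0.396, 0.285, -0.001])]
255 [(165, [0.57, 0.245, 0.313]), (169, [0.567, 0.245, 0.307]), (173, [0.564, 0.244, 0.301]), (177, [0.56, 0.243, 0.293]), (181, [0.555, 0.242, 0.284]), (185, [0.392, 0.284, 0.0])]
258 [(165, [0.569, 0.245, 0.314]), (169, [0.565, 0.245, 0.306]), (173, [0.561, 0.244, 0.3]), (177, [0.558, 0.243, 0.294]), (181, [0.555, 0.242, 0.287]), (185, [0.386, 0.283, 0.0])]
261 [(165, [0.567, 0.245, 0.314]), (169, [0.564, 0.244, 0.308]), (173, [0.56, 0.243, 0.301]), (177, [0.556, 0.243, 0.293]), (181, [0.552, 0.242, 0.286]), (185, [0.381, 0.283, -0.0])]
min z of finger [0.28170094 0.28360951 0.29336147] -0.021200936253627678
```

The wrist depth shows the fingers closed on top of the knob. Their tips are about 21 mm behind the reported TCP (tip z 0.130 with TCP z 0.109), not 17 mm ahead as stated. I'll raise, reopen and go about 38 mm deeper, then check.

Request:
jog_arm:
  targets:
    - {"travel": [0,-1,12],"dr": [0,0,0],"claw": 0.7}
    - {"travel": [0,-1,12],"dr": [0,0,0],"claw": 0.7}
    - {"travel": [0,-1,12],"dr": [0,0,0],"claw": 0.7}
    - {"travel": [0,-1,12],"dr": [0,0,0],"claw": 0.7}
    - {"travel": [0,-1,12],"dr": [0,0,0],"claw": 0.7}
    - {"travel": [0,-1,12],"dr": [0,0,0],"claw": 0.7}
    - {"travel": [0,-1,12],"dr": [0,0,0],"claw": 0.7}
    - {"travel": [0,-1,4],"dr": [0,0,0],"claw": 0.7}
    - {"travel": [0,-1,-4],"dr": [0,0,0],"claw": 0.7}
    - {"travel": [0,-1,-12],"dr": [0,0,0],"claw": 0.7}
    - {"travel": [0,-1,-20],"dr": [0,0,0],"claw": 0.7}
    - {"travel": [0,-1,-20],"dr": [0,0,0],"claw": 0.7}

```text
time_s: 5.5
ee_pos: [0.5891, 0.1578, 0.0868]
tool_rot: [0.995, 0.102, -0.002, 0.0]
ft_force: [-0.5, -0.5, 0.7]
finger_gap: 0.0664
```

```bash
python3 - <<'E'
from h import *
p,d,W,*_=look("wrist","w4")
z=W[...,2]
cv2.imwrite("pics/w4z.png",cv2.resize(p[100:384],None,fx=1.5,fy=1.5))
for v in range(225,262,4): print(v,[(u,W[v,u].round(3).tolist()) for u in (200,208,216,224,232)])
p,d,*_=look("scene","s4")
g=cv2.convertScaleAbs(p[100:200,270:370],alpha=2,beta=20);cv2.imwrite("pics/s4z.png",cv2.resize(g,None,fx=6,fy=6,interpolation=2))
E
```

```text
t 5.5 ee [0.5891 0.1578 0.0868] F [-0.5 -0.5  0.7] gap 0.0664
225 [(200, [0.581, 0.198, 0.078]), (208, [0.582, 0.193, 0.078]), (216, [0.583, 0.188, 0.077]), (224, [0.585, 0.182, 0.078]), (232, [0.586, 0.177, 0.08])]
229 [(200, [0.594, 0.194, 0.112]), (208, [0.579, 0.192, 0.079]), (216, [0.58, 0.187, 0.078]), (224, [0.581, 0.182, 0.077]), (232, [0.583, 0.176, 0.08])]
233 [(200, [0.593, 0.193, 0.115]), (208, [0.576, 0.192, 0.078]), (216, [0.577, 0.187, 0.078]), (224, [0.579, 0.181, 0.079]), (232, [0.581, 0.176, 0.081])]
237 [(200, [0.593, 0.192, 0.12]), (208, [0.574, 0.191, 0.079]), (216, [0.574, 0.186, 0.078]), (224, [0.576, 0.181, 0.079]), (232, [0.578, 0.175, 0.08])]
241 [(200, [0.591, 0.192, 0.121]), (208, [0.571, 0.191, 0.079]), (216, [0.571, 0.186, 0.078]), (224, [0.573, 0.18, 0.079]), (232, [0.573, 0.174, 0.078])]
245 [(200, [0.589, 0.191, 0.122]), (208, [0.567, 0.191, 0.078]), (216, [0.569, 0.185, 0.079]), (224, [0.569, 0.179, 0.078]), (232, [0.571, 0.174, 0.079])]
249 [(200, [0.587, 0.191, 0.123]), (208, [0.564, 0.19, 0.078]), (216, [0.565, 0.185, 0.079]), (224, [0.567, 0.179, 0.079]), (232, [0.568, 0.173, 0.079])]
253 [(200, [0.586, 0.19, 0.125]), (208, [0.561, 0.19, 0.079]), (216, [0.562, 0.184, 0.079]), (224, [0.563, 0.178, 0.078]), (232, [0.565, 0.173, 0.079])]
257 [(200, [0.583, 0.19, 0.124]), (208, [0.558, 0.189, 0.079]), (216, [0.559, 0.184, 0.078]), (224, [0.56, 0.178, 0.078]), (232, [0.561, 0.172, 0.078])]
261 [(200, [0.582, 0.19, 0.126]), (208, [0.554, 0.189, 0.078]), (216, [0.556, 0.183, 0.078]), (224, [0.557, 0.177, 0.078]), (232, [0.558, 0.172, 0.079])]
t 5.55 ee [0.5897 0.1579 0.0877] F [-0.1 -0.8 -0.2] gap 0.0663
```

View pics/w4z.png

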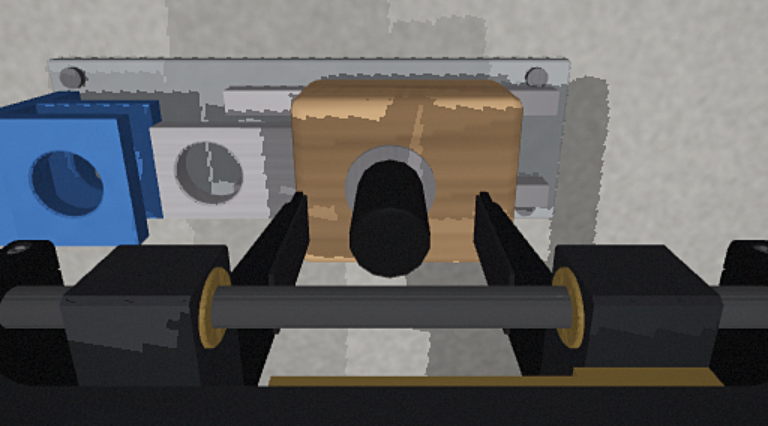

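View pics/s4z.png

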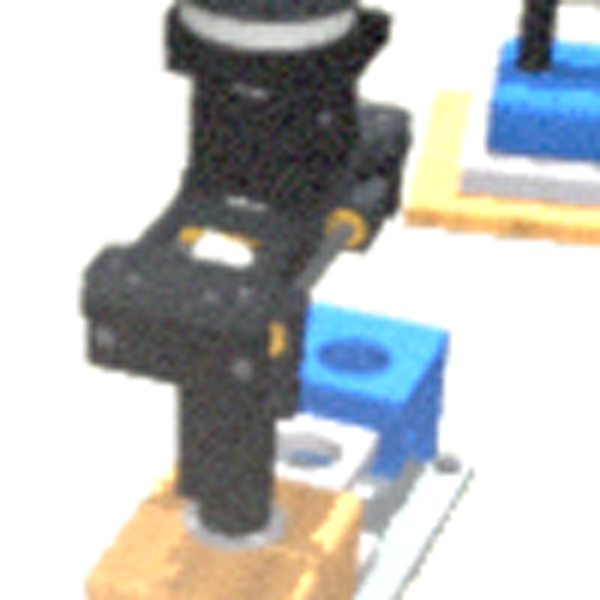

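The tips now straddle the knob at z of about 0.108, with finger tips at picture (305,195) and (483,195) and the knob at (390,240). I'll go 17 mm lower and close.

Request:
jog_arm:
  targets:
    - {"travel": [0,0,-8],"dr": [0,0,0],"claw": 0.7}
    - {"travel": [0,0,-17],"dr": [0,0,0],"claw": 0.7}
    - {"travel": [0,0,-17],"dr": [0,0,0],"claw": 0}
    - {"travel": [0,0,-17],"dr": [0,0,0],"claw": 0}
    - {"travel": [0,0,-17],"dr": [0,0,0],"claw": 0}
    - {"travel": [0,0,-17],"dr": [0,0,0],"claw": 0}
    - {"travel": [0,0,-17],"dr": [0,0,0],"claw": 0}
    - {"travel": [0,0,-17],"dr": [0,0,0],"claw": 0}
    - {"travel": [0,0,-17],"dr": [0,0,0],"claw": 0}
    - {"travel": [0,0,-17],"dr": [0,0,0],"claw": 0}
  force: 30

```text
time_s: 6.6
ee_pos: [0.5906, 0.1582, 0.0724]
tool_rot: [0.995, 0.102, 0.0, -0.0]
ft_force: [-0.3, 0.4, 0.9]
finger_gap: 0.0295
```

Request:
jog_arm:
  targets:
    - {"travel": [-2,9.8,0],"dr": [0,0,0],"claw": 0}
    - {"travel": [-4,19.6,0],"dr": [0,0,0],"claw": 0}
    - {"travel": [-6,29.4,0],"dr": [0,0,0],"claw": 0}
    - {"travel": [-8,39.2,0],"dr": [0,0,0],"claw": 0}
    - {"travel": [-10,49,0],"dr": [0,0,0],"claw": 0}
    - {"travel": [-11,53,0],"dr": [0,0,0],"claw": 0}
    - {"travel": [-11.6,56,0],"dr": [0,0,0],"claw": 0}
    - {"travel": [-12,58,0],"dr": [0,0,0],"claw": 0}
    - {"travel": [-12,58,0],"dr": [0,0,0],"claw": 0}

```text
time_s: 7.5
ee_pos: [0.5786, 0.2167, 0.0724]
tool_rot: [0.995, 0.102, 0.0, -0.001]
ft_force: [0.2, -0.1, 4.7]
finger_gap: 0.0295
```

Request:
jog_arm:
  targets:
    - {"travel": [-0.2,1,0],"dr": [0,0,0],"claw": 0}
    - {"travel": [-0.4,2,0],"dr": [0,0,0],"claw": 0}
    - {"travel": [-0.6,3,0],"dr": [0,0,0],"claw": 0}
    - {"travel": [-0.6,3,0],"dr": [0,0,0],"claw": 0}

```text
time_s: 7.9
ee_pos: [0.5781, 0.2189, 0.0724]
tool_rot: [0.995, 0.102, 0.0, -0.0]
ft_force: [-0.1, -2.1, 4.6]
finger_gap: 0.0297
```

Request:
jog_arm:
  targets:
    - {"travel": [-0.2,1,0],"dr": [0,0,0],"claw": 0}
    - {"travel": [-0.4,2,0],"dr": [0,0,0],"claw": 0}
    - {"travel": [-0.4,2,0],"dr": [0,0,0],"claw": 0}

```text
time_s: 8.2
ee_pos: [0.5781, 0.2189, 0.0724]
tool_rot: [0.995, 0.102, 0.0, 0.002]
ft_force: [0.1, -9.5, 5.2]
finger_gap: 0.0297
```

Request:
jog_arm:
  targets:
    - {"travel": [0.6,-2.6,0],"dr": [0,0,0],"claw": 0}
    - {"travel": [0.6,-2.6,0],"dr": [0,0,0],"claw": 0.7}
    - {"travel": [0.6,-2.6,0],"dr": [0,0,0],"claw": 0.7}
    - {"travel": [0.6,-2.6,0],"dr": [0,0,0],"claw": 0.7}
    - {"travel": [0.6,-2.6,0],"dr": [0,0,0],"claw": 0.7}
    - {"travel": [0.6,-2.6,0],"dr": [0,0,0],"claw": 0.7}
    - {"travel": [0.6,-2.6,0],"dr": [0,0,0],"claw": 0.7}
    - {"travel": [0.6,-2.6,30],"dr": [0,0,0],"claw": 0.7}
    - {"travel": [0.6,-2.6,70],"dr": [0,0,0],"claw": 0.7}
    - {"travel": [-10,-2.6,110],"dr": [0,0,0],"claw": 0.7}
    - {"travel": [-20,-2.6,150],"dr": [0,0,0],"claw": 0.7}
    - {"travel": [-20,-2.6,150],"dr": [0,0,0],"claw": 0.7}

```text
time_s: 9.4
ee_pos: [0.5603, 0.2197, 0.2305]
tool_rot: [0.995, 0.102, 0.006, -0.001]
ft_force: [0.8, -0.6, 0.3]
finger_gap: 0.0669
```

```bash
python3 - <<'E'
from h import *
p,d,W,H,S,V,K,T,st=look("wrist","w5")
z=W[...,2];x=W[...,0];y=W[...,1]
m=(abs(x-.578)<.05)&(abs(y-.22)<.05)&(z>.127)&(z<.136);print('knob',circ(W[m]))
hole(W,H,S,K,T,(60,300,80,230))
E
```

```text
t 9.4 ee [0.5603 0.2197 0.2305] F [ 0.8 -0.6  0.3] gap 0.0669
knob (array([577.5, 217.5]), 14.8)
hole ell [559.6 305.6] [33.  33.4] enc (array([559.4, 305.7]), 17.3)
```

View pics/w5.png

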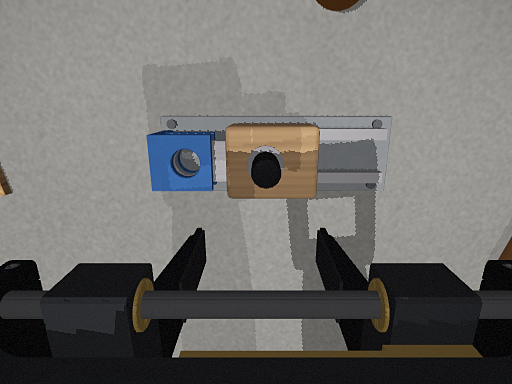

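The tongue is between the ears: the knob at (577.5,217.5) is 89.9 mm from the hole at (559.6,305.7), so the block is home. Next is the rack.

Request:
jog_arm:
  targets:
    - {"travel": [-82,-520,20],"dr": [0,0,0],"claw": 0.7}
    - {"travel": [-82,-520,20],"dr": [0,0,0],"claw": 0.7}
    - {"travel": [-82,-520,20],"dr": [0,0,0],"claw": 0.7}
    - {"travel": [-82,-520,20],"dr": [0,0,0],"claw": 0.7}
    - {"travel": [-82,-520,20],"dr": [0,0,0],"claw": 0.7}
    - {"travel": [-82,-520,20],"dr": [0,0,0],"claw": 0.7}
    - {"travel": [-82,-520,20],"dr": [0,0,0],"claw": 0.7}
    - {"travel": [-82,-520,20],"dr": [0,0,0],"claw": 0.7}
    - {"travel": [-82,-520,20],"dr": [0,0,0],"claw": 0.7}
    - {"travel": [-82,-520,20],"dr": [0,0,0],"claw": 0.7}
    - {"travel": [-82,-520,20],"dr": [0,0,0],"claw": 0.7}
    - {"travel": [-82,-520,20],"dr": [0,0,0],"claw": 0.7}
    - {"travel": [-82,-520,20],"dr": [0,0,0],"claw": 0.7}
    - {"travel": [-82,-520,20],"dr": [0,0,0],"claw": 0.7}
    - {"travel": [-82,-520,20],"dr": [0,0,0],"claw": 0.7}

```text
time_s: 10.95
ee_pos: [0.4757, -0.3002, 0.2417]
tool_rot: [0.995, 0.103, -0.0, -0.0]
ft_force: [-0.5, -0.3, -0.1]
finger_gap: 0.0667
```

```bash
python3 - <<'E'
from h import *
p,d,W,H,S,V,K,T,st=look("wrist","w6")
z=W[...,2];x=W[...,0];y=W[...,1]
for nm,c in(('red',(.501,-.322)),('yel',(.51,-.22))):
    b=(np.hypot(x-c[0],y-c[1])<.035)&(d>.1)
    m=b&(z>.126)&(z<.14);print(nm,circ(W[m]),np.median(z[m]), W[m].mean(0).round(4))
    m=b&(z>.077)&(z<.086);print(' collar',circ(W[m]),np.median(z[m]))
    m=b&(z>.09)&(z<.12); print(' side med',np.median(W[m],0).round(4))
E
```

```text
t 10.95 ee [ 0.4757 -0.3002  0.2417] F [-0.5 -0.3 -0.1] gap 0.0667
red (array([ 499.8, -322.1]), 13.9) 0.13122058858116672 [ 0.5005 -0.322   0.1311]
 collar (array([ 501.4, -321. ]), 34.0) 0.08149229505711689
 side med [ 0.5109 -0.3151  0.1054]
yel (array([ 509.7, -221.2]), 13.8) 0.13113262636724365 [ 0.5103 -0.2216  0.131 ]
 collar (array([ 510.2, -219.9]), 34.3) 0.08136604997567234
 side med [ 0.5181 -0.2314  0.1055]
```

View pics/w6.png

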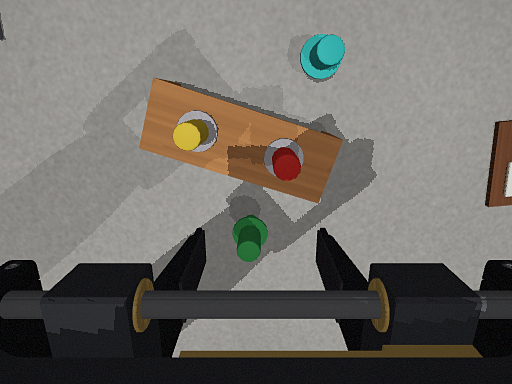

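The wrist view shows the red handle top at (287,163), measured at (500,-322) mm with its top at 131 mm. Yellow is at (187,136), and green and turquoise are clear of the path.

Request:
jog_arm:
  targets:
    - {"travel": [24.4,-22,-10],"dr": [0,0,0],"claw": 0.75}
    - {"travel": [24.4,-22,-50],"dr": [0,0,0],"claw": 0.75}
    - {"travel": [24.4,-22,-80],"dr": [0,0,0],"claw": 0.75}
    - {"travel": [24.4,-22,-80],"dr": [0,0,0],"claw": 0.75}
    - {"travel": [24.4,-22,-100],"dr": [0,0,0],"claw": 0.75}
    - {"travel": [24.4,-22,-120],"dr": [0,0,0],"claw": 0.75}
    - {"travel": [24.4,-22,-140],"dr": [0,0,0],"claw": 0.75}
    - {"travel": [24.4,-22,-155],"dr": [0,0,0],"claw": 0.75}
    - {"travel": [24.4,-22,-168],"dr": [0,0,0],"claw": 0.75}
    - {"travel": [24.4,-22,-170],"dr": [0,0,0],"claw": 0.75}
    - {"travel": [24.4,-22,-170],"dr": [0,0,0],"claw": 0.75}

```text
time_s: 12.1
ee_pos: [0.5001, -0.3236, 0.0723]
tool_rot: [0.995, 0.102, 0.0, 0.0]
ft_force: [-0.1, 0.7, -0.4]
finger_gap: 0.0713
```

Request:
jog_arm:
  targets:
    - {"travel": [0,0,0],"dr": [0,0,0],"claw": 0}
    - {"travel": [0,0,0],"dr": [0,0,0],"claw": 0}
    - {"travel": [0,0,0],"dr": [0,0,0],"claw": 0}
    - {"travel": [0,0,0],"dr": [0,0,0],"claw": 0}
    - {"travel": [0,0,0],"dr": [0,0,0],"claw": 0}
    - {"travel": [0,0,0],"dr": [0,0,0],"claw": 0}
    - {"travel": [0,0,0],"dr": [0,0,0],"claw": 0}
    - {"travel": [0,0,0],"dr": [0,0,0],"claw": 0}
  force: 30

```text
time_s: 12.9
ee_pos: [0.4998, -0.3234, 0.0721]
tool_rot: [0.995, 0.102, -0.0, -0.0]
ft_force: [-0.7, 0.9, 0.6]
finger_gap: 0.0276
```

Request:
jog_arm:
  targets:
    - {"travel": [0,0,10],"dr": [0,0,0],"claw": 0}
    - {"travel": [0,0,20],"dr": [0,0,0],"claw": 0}
    - {"travel": [0,0,30],"dr": [0,0,0],"claw": 0}
    - {"travel": [0,0,40],"dr": [0,0,0],"claw": 0}
    - {"travel": [0,0,55],"dr": [0,0,0],"claw": 0}
    - {"travel": [0,0,70],"dr": [0,0,0],"claw": 0}
    - {"travel": [0,0,85],"dr": [0,0,0],"claw": 0}
    - {"travel": [0,0,100],"dr": [0,0,0],"claw": 0}
    - {"travel": [0,0,110],"dr": [0,0,0],"claw": 0}
    - {"travel": [0,0,120],"dr": [0,0,0],"claw": 0}
    - {"travel": [0,0,120],"dr": [0,0,0],"claw": 0}
    - {"travel": [0,0,120],"dr": [0,0,0],"claw": 0}

```text
time_s: 14.1
ee_pos: [0.4997, -0.3235, 0.1919]
tool_rot: [0.995, 0.102, -0.0, -0.0]
ft_force: [-0.3, -0.8, -0.6]
finger_gap: 0.0274
```

```bash
python3 - <<'E'
from h import *
p,*_=look("scene","s7");p2,*_=look("wrist","w7")
cv2.imwrite("pics/s7c.png",np.hstack([cv2.resize(p[150:350,60:260],(400,400)),cv2.resize(p2,(400,400))]))
E
```

```text
t 14.1 ee [ 0.4997 -0.3235  0.1919] F [-0.3 -0.8 -0.6] gap 0.0274
t 14.15 ee [ 0.4995 -0.3233  0.1913] F [-0.1  0.3 -0.9] gap 0.0272
```

View pics/s7c.png

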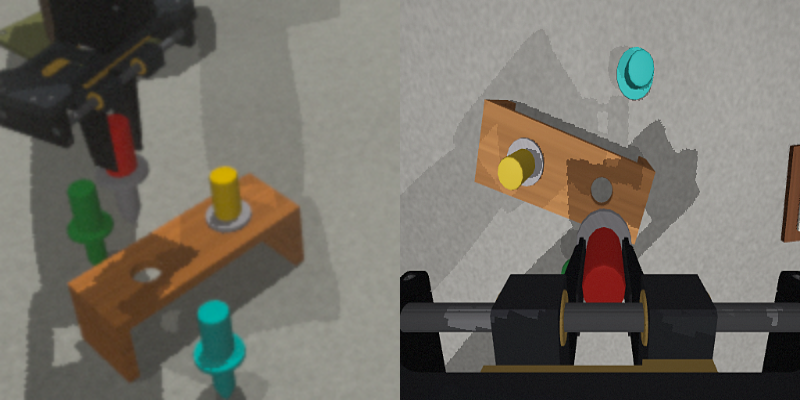

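The pin is lifted out and upright (scene crop 120,150), and the yellow pin is still in the rack. Next I measure the held pin's offset and tilt.

```bash
python3 - <<'E'
from h import *
f=np.load('w7.npz');W=f['W'];p=f['p'];hsv=cv2.cvtColor(p,cv2.COLOR_BGR2HSV);H,S=[hsv[...,i].astype(int) for i in(0,1)]
z=W[...,2]
red=((H<6)|(H>174))&(S>180)&(W[...,2]>.19)
q=W[red];print(len(q),np.percentile(q[:,2],[0,5,50,95,100]))
for a,b in((.200,.21),(.21,.22),(.22,.23),(.23,.24),(.24,.25)):
    s=red&(z>a)&(z<b)
    if s.sum()>10: print(a,W[s].max(0).round(4),W[s].mean(0).round(4),s.sum())
col=(S<60)&(z>.185)&(z<.21)&(np.hypot(W[...,0]-.4995,W[...,1]+.3233)<.04)
print('collar',col.sum(),np.median(z[col]),W[col].max(0),W[col].min(0))
q=W[col][:,:2];
from scipy.optimize import least_squares
# outer rim: collar pts farthest from TCP
c=np.array([.4995,-.3233]);ang=np.arctan2(*(q-c).T[::-1]);r=np.hypot(*(q-c).T)
rim=[]
for k in np.arange(-1.5,1.9,.15):
    s=(ang>k)&(ang<k+.15)
    if s.sum()>5: rim.append(q[s][np.argsort(r[s])[-2]])
rim=np.array(rim);print(len(rim),least_squares(lambda c:np.hypot(*(rim-c).T)-.023,c,loss='soft_l1',f_scale=.001).x)
E
```

```text
3341 [0.20292708 0.21079152 0.24891256 0.25125874 0.38329392]
0.2 [ 0.5136 -0.3102  0.21  ] [ 0.5109 -0.3214  0.2071] 146
0.21 [ 0.5137 -0.3099  0.22  ] [ 0.5106 -0.3217  0.2151] 279
0.22 [ 0.514 -0.31   0.23 ] [ 0.5106 -0.3216  0.2251] 341
0.23 [ 0.5141 -0.3099  0.24  ] [ 0.5106 -0.3215  0.2352] 393
0.24 [ 0.5143 -0.3099  0.25  ] [ 0.5072 -0.3223  0.2472] 931
collar 1247 0.2004343011545911 [ 0.52280829 -0.30100152  0.20282124] [ 0.49597563 -0.34505846  0.19517806]
21 [ 0.49942069 -0.3238169 ]
```

Request:
jog_arm:
  targets:
    - {"travel": [0,0,20],"dr": [0,0,0],"claw": 0}
    - {"travel": [2,15,40],"dr": [0,0,0],"claw": 0}
    - {"travel": [5,50,40],"dr": [0,0,0],"claw": 0}
    - {"travel": [8,90,40],"dr": [0,0,0],"claw": 0}
    - {"travel": [12,132,40],"dr": [0,0,0],"claw": 0}
    - {"travel": [16,174,40],"dr": [0,0,0],"claw": 0}
    - {"travel": [20,216,40],"dr": [0,0,0],"claw": 0}
    - {"travel": [24,258,40],"dr": [0,0,0],"claw": 0}
    - {"travel": [28,300,40],"dr": [0,0,0],"claw": 0}
    - {"travel": [32,342,40],"dr": [0,0,0],"claw": 0}
    - {"travel": [36,384,40],"dr": [0,0,0],"claw": 0}
    - {"travel": [40,426,40],"dr": [0,0,0],"claw": 0}
    - {"travel": [44,468,40],"dr": [0,0,0],"claw": 0}
    - {"travel": [48,510,40],"dr": [0,0,0],"claw": 0}
    - {"travel": [52,550,40],"dr": [0,0,0],"claw": 0}
    - {"travel": [56,585,40],"dr": [0,0,0],"claw": 0}
    - {"travel": [58,610,40],"dr": [0,0,0],"claw": 0}
    - {"travel": [60,624,30],"dr": [0,0,0],"claw": 0}
    - {"travel": [60,629,20],"dr": [0,0,0],"claw": 0}
    - {"travel": [60,629,0],"dr": [0,0,0],"claw": 0}

```text
time_s: 16.2
ee_pos: [0.5602, 0.3055, 0.1916]
tool_rot: [0.995, 0.102, 0.001, 0.0]
ft_force: [-0.0, -0.3, -1.2]
finger_gap: 0.0276
```

Request:
jog_arm:
  targets:
    - {"travel": [0,0,-10],"dr": [0,0,0],"claw": 0}
    - {"travel": [0,0,-30],"dr": [0,0,0],"claw": 0}
    - {"travel": [0,0,-45],"dr": [0,0,0],"claw": 0}
    - {"travel": [0,0,-55],"dr": [0,0,0],"claw": 0}
    - {"travel": [0,0,-55],"dr": [0,0,0],"claw": 0}
    - {"travel": [0,0,-55],"dr": [0,0,0],"claw": 0}

```text
time_s: 16.8
ee_pos: [0.5601, 0.3053, 0.1373]
tool_rot: [0.995, 0.102, 0.0, -0.0]
ft_force: [0.3, 0.6, -0.3]
finger_gap: 0.0278
```

```bash
python3 - <<'E'
from h import *
p,*_=look("scene","s8");p2,*_=look("wrist","w8")
cv2.imwrite("pics/s8c.png",np.hstack([cv2.resize(p[80:240,250:410],(400,400)),cv2.resize(p2,(400,400))]))
E
```

```text
t 16.8 ee [0.5601 0.3053 0.1373] F [ 0.3  0.6 -0.3] gap 0.0278
t 16.85 ee [0.5605 0.3055 0.138 ] F [ 0.6  0.2 -1.2] gap 0.0275
```

View pics/s8c.png

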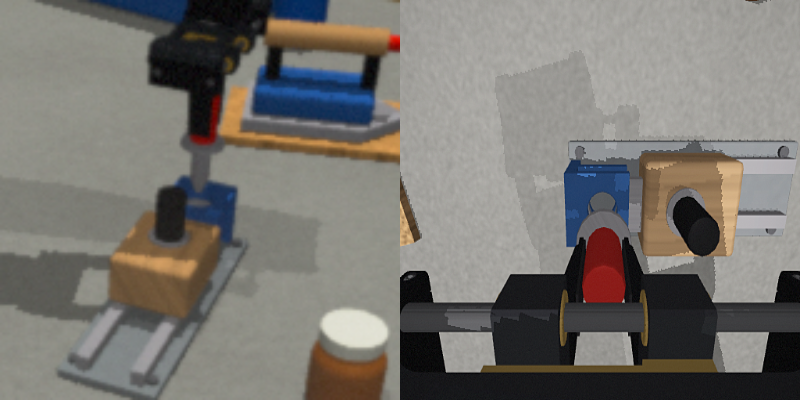

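The pin tip is over the hole (scene crop 203,190; wrist crop 600,205), about 10 mm above the ear, so I'll lower it in stages.

Request:
jog_arm:
  targets:
    - {"travel": [-0.5,0.4,-5],"dr": [0,0,0],"claw": 0}
    - {"travel": [-0.5,0.4,-10],"dr": [0,0,0],"claw": 0}
    - {"travel": [-0.5,0.4,-15],"dr": [0,0,0],"claw": 0}
    - {"travel": [-0.5,0.4,-20],"dr": [0,0,0],"claw": 0}
    - {"travel": [-0.5,0.4,-25],"dr": [0,0,0],"claw": 0}
    - {"travel": [-0.5,0.4,-25],"dr": [0,0,0],"claw": 0}

```text
time_s: 17.5
ee_pos: [0.5586, 0.3055, 0.1106]
tool_rot: [0.995, 0.102, -0.001, 0.0]
ft_force: [-0.1, -0.5, -1.8]
finger_gap: 0.0274
```

Request:
jog_arm:
  targets:
    - {"travel": [0,0,-4],"dr": [0,0,0],"claw": 0}
    - {"travel": [0,0,-8],"dr": [0,0,0],"claw": 0}
    - {"travel": [0,0,-12],"dr": [0,0,0],"claw": 0}
    - {"travel": [0,0,-16],"dr": [0,0,0],"claw": 0}
    - {"travel": [0,0,-20],"dr": [0,0,0],"claw": 0}
    - {"travel": [0,0,-20],"dr": [0,0,0],"claw": 0}

```text
time_s: 18.1
ee_pos: [0.5588, 0.3056, 0.0911]
tool_rot: [0.995, 0.102, -0.001, 0.0]
ft_force: [0.0, -0.2, -1.1]
finger_gap: 0.0275
```

Request:
jog_arm:
  targets:
    - {"travel": [0,0,-4],"dr": [0,0,0],"claw": 0}
    - {"travel": [0,0,-8],"dr": [0,0,0],"claw": 0}
    - {"travel": [0,0,-12],"dr": [0,0,0],"claw": 0}
    - {"travel": [0,0,-15],"dr": [0,0,0],"claw": 0}
    - {"travel": [0,0,-17],"dr": [0,0,0],"claw": 0}
    - {"travel": [0,0,-17],"dr": [0,0,0],"claw": 0}

```text
time_s: 18.7
ee_pos: [0.5591, 0.3057, 0.0746]
tool_rot: [0.995, 0.102, -0.0, 0.0]
ft_force: [-0.8, 0.5, -1.9]
finger_gap: 0.0275
```

Request:
jog_arm:
  targets:
    - {"travel": [0,0,-1],"dr": [0,0,0],"claw": 0}
    - {"travel": [0,0,-2],"dr": [0,0,0],"claw": 0}
    - {"travel": [0,0,-3],"dr": [0,0,0],"claw": 0}
    - {"travel": [0,0,-3],"dr": [0,0,0],"claw": 0}

```text
time_s: 19.1
ee_pos: [0.5594, 0.3059, 0.0722]
tool_rot: [0.995, 0.102, 0.0, -0.0]
ft_force: [-0.4, -0.2, -1.1]
finger_gap: 0.0275
```

Request:
jog_arm:
  targets:
    - {"travel": [0,0,-1],"dr": [0,0,0],"claw": 0}
    - {"travel": [0,0,-1],"dr": [0,0,0],"claw": 0}

```text
time_s: 19.3
ee_pos: [0.5595, 0.3059, 0.0721]
tool_rot: [0.995, 0.102, 0.0, -0.0]
ft_force: [-3.1, -1.0, 5.4]
finger_gap: 0.0272
```

The collar has met the ear (+5 N up at TCP z 0.072, as expected). I'll release and withdraw.

Request:
jog_arm:
  targets:
    - {"travel": [0,0,1],"dr": [0,0,0],"claw": 0}
    - {"travel": [0,0,1],"dr": [0,0,0],"claw": 0.65}
    - {"travel": [0,0,1],"dr": [0,0,0],"claw": 0.65}
    - {"travel": [0,0,1],"dr": [0,0,0],"claw": 0.65}
    - {"travel": [0,0,1],"dr": [0,0,0],"claw": 0.65}
    - {"travel": [0,0,1],"dr": [0,0,0],"claw": 0.65}
    - {"travel": [0,0,1],"dr": [0,0,0],"claw": 0.65}
    - {"travel": [0,0,15],"dr": [0,0,0],"claw": 0.65}
    - {"travel": [0,0,35],"dr": [0,0,0],"claw": 0.65}
    - {"travel": [0,0,65],"dr": [0,0,0],"claw": 0.65}
    - {"travel": [-10,0,100],"dr": [0,0,0],"claw": 0.65}
    - {"travel": [-20,0,140],"dr": [0,0,0],"claw": 0.65}
    - {"travel": [-30,-30,150],"dr": [0,0,0],"claw": 0.65}
    - {"travel": [-30,-30,150],"dr": [0,0,0],"claw": 0.65}
    - {"travel": [-30,-30,150],"dr": [0,0,0],"claw": 0.65}

```text
time_s: 20.8
ee_pos: [0.5296, 0.2758, 0.2222]
tool_rot: [0.995, 0.102, 0.001, -0.0]
ft_force: [0.3, -0.3, -0.1]
finger_gap: 0.0616
```

```bash
python3 - <<'E'
from h import *
p,*_=look("scene","s9");p2,d,W,H,S,V,K,T,st=look("wrist","w9")
z=W[...,2];x=W[...,0];y=W[...,1]
for nm,c in(('pin',(.5596,.306)),('knob',(.577,.218))):
    m=(np.hypot(x-c[0],y-c[1])<.03)&(z>.126)&(z<.14);print(nm,circ(W[m]),np.median(z[m]))
m=(np.hypot(x-.5596,y-.306)<.035)&(S<70)&(z>.07)&(z<.1);print('collar z',np.median(z[m]),m.sum())
cv2.imwrite("pics/s9c.png",np.hstack([cv2.resize(p[80:240,250:410],(400,400)),cv2.resize(p2,(400,400))]))
cv2.imwrite("pics/s9.png",p)
E
```

```text
t 20.8 ee [0.5296 0.2758 0.2222] F [ 0.3 -0.3 -0.1] gap 0.0616
t 20.85 ee [0.5292 0.2759 0.221 ] F [-1.1 -0.2 -1. ] gap 0.0618
pin (array([560. , 305.5]), 13.9) 0.13122421456948752
knob (array([577.4, 217.8]), 15.0) 0.13029582459423572
collar z 0.08139280428280579 618
```

View pics/s9c.png

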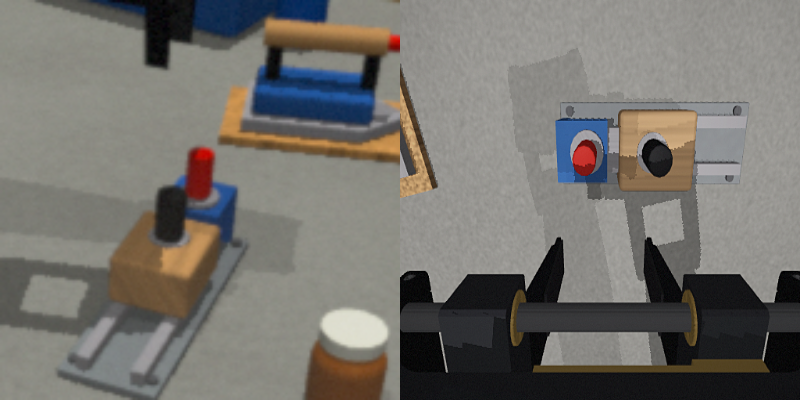

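View pics/s9.png

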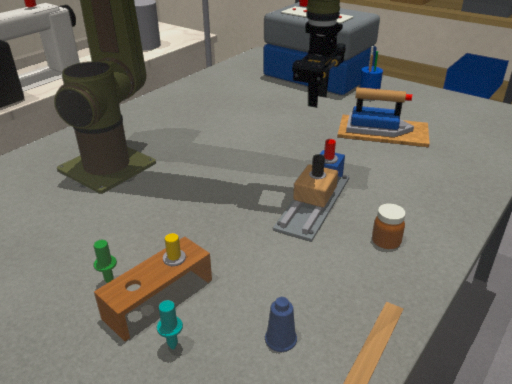

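The red pin is seated in the yoke (scene 330,150), upright with its collar top at 81 mm. The yellow pin is still in the rack at (173,248) and the gripper is clear, so I'm handing in.

```bash
python3 -c "
from plant import *
print(close_job())"
```

```text
the job is handed in; nothing more can be done
None
```

The block is home, and the red pin is seated down through the yoke and released. The job was handed in at about 21 s; no verdict came back.

- **Block:** I slid it by its knob about 62 mm, until it stopped and the push force rose to about 10 N. The knob then measured 89.9 mm from the hole, against the stated 90 mm.
- **Pin:** I lowered it until the collar met the ear, with about 5 N upward force at the expected height. After release the handle top was at 131 mm and the collar top at 81 mm. The handle was centred on the hole within about 1 mm, the knob had not shifted, and the gripper was clear. I judged that the pin passes through the tongue from its seated height, because the tongue itself can't be seen once the pin is in.
- **Other parts:** The yellow pin is still in the rack, and the green and turquoise look-alikes were not touched.

**Fingertip offset:** The wrist depth put the fingertips about 21 mm behind the reported TCP, not 17 mm ahead as stated. My first grasp therefore closed with the tips just at the knob's top, with no measurable force. I regrasped about 37 mm lower and used that offset for both grasps.

**Camera offset:** The scene and top cameras disagreed by 4–6 mm in x, so I used the wrist camera's positions.

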